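# Rock the pendulum gauge on a drill core to its mark

### The job

Pick up the pendulum angle gauge by its black handle and set it down level across the crest of the round drill core in the sprung wooden cradle, its dial square to the core's length, and let it rest there a moment. Then, with its base still resting gently on the core, rock it over sideways until the hanging pointer settles on the square mark tab of the dial. Finish while still gripping it and holding it steady there, base on the core and pointer on the tab; leave the other things where they stand.

Things in the scene. Friction and masses are not known exactly. Their poses are not given: they have to be found in the camera images.
- gauge: Loose pendulum angle gauge, 0.28 kg, 100 mm wide (y), 36 deep (x), 159 high. Origin: centre of the flat underside of its base bar, aluminium with a rubber sole (84 along y, 36 along x). Its x axis is normal to the upright dial plate, whose white ticked face looks to -x (to the robot at yaw 0). Plate top at 113 mm. Starts standing level on the bench.
- handle (a point): Middle of the gauge's black handle block, 138 mm straight above the gauge's origin. The block is 30 mm along the gauge's y, 24 along its x, and reaches from 117 to 159 mm above the origin. Grasp it here from above, fingers closing along the gauge's y, fingertips no lower than 20 mm under this point.
- pointer (a joint): Angle (rad) of the black hanging pointer, a lightly damped pendulum pivoted 104 mm above the gauge's origin; it hangs plumb and settles in about 1 s. 0: gauge level; positive: towards the gauge's +y. Leaning the gauge's top by an angle towards its +y side makes the pointer read plus that angle.
- mark (a joint): Angle (rad) of the mark tab on the dial, about the same pivot and counted the same way, somewhere from 0.20 to 0.42 (always on the +y side); stiff, it stays as it is set and cannot be touched. The pointer is on the mark when both joint values agree.
- pointer_tip (a point): Lower tip of the pointer, 75 mm from the pivot.
- mark_tip (a point): Middle of the inner edge of the mark tab, 75 mm from the pivot. The tab is a small black square, 10 mm wide and 12 mm tall, just outside the pointer's sweep, at the lower edge of the dial.
- core: Grey stone drill core fast in a low wooden cradle, which floats on four springs (2.5 N per mm, gives 8 mm downwards) on a baseboard fixed to the bench. Origin: centre of the cradle's underside, 18 mm above the bench; the core's axis runs along its x, 38 mm above the origin. Core 116 mm long; its middle 78 mm has radius 28 mm, the rough ends are 2.5 mm thinner. Cradle 120 by 90 mm, rails 32 high.
- crest (a point): Top of the core at mid length, 84 mm above the bench: the gauge's base centre belongs here.
- beaker: small clear 50 ml beaker, 44 mm wide, 56 high, loose; a bystander, origin at the centre of its underside
- stopper: reddish-brown rubber stopper, 35 mm wide, 30 high, loose; a bystander, origin at the centre of its underside
- tape: roll of cream tape lying flat, 68 mm wide, 18 high, loose; a bystander, origin at the centre of its underside
- vial: small clear vial with a white cap, 25 mm wide, 59 high, loose; a bystander, origin at the centre of its underside
- boat: shallow metal weighing boat, 74 mm wide, 17 high, loose; a bystander, origin at the centre of its underside

How it is judged:
By the outcome, as a careful person would: the job done as asked, in the order asked, and still so for the second after the job is handed in, while the arm keeps its last pose, push and grip.
It also fails if it takes over 42 s, if anything falls off the work surface, if the arm or the gripper's body presses on something with over 40 N, if the wrist force passes 120 N, or if a joint passes its speed limit or range.

### The arm

A 7-joint arm with a two-finger parallel gripper is mounted at the origin on a cart in front of the work surface, level with it; the furniture and walls round the work are solid. World frame = base frame: x ahead of the robot, y to its left, z up, the work surface at z = 0. Lengths are in m, angles in rad, forces in N, time in s.
With the tool pointing down it reaches from about 0.425 to 0.875 m from the base axis. Payload 4.7 kg.
Tool frame: the origin (TCP) lies at the centre of the arm's flange, where the gripper is bolted on; the fingertips stand 182 mm ahead of it and the grasp point (between the pads) lies ahead of it (ctrl.hold_point_z is the z of the grasp point in the tool frame, in m); z points along the fingers, y is the direction in which the jaws open and shut (so a half turn about z gives the same grasp; the last joint's range is limited). The gripper opens to 87 mm and grips with 3 to 60 N. Pads are 19 mm wide; open, the fingers measure 117 mm over their backs; the gripper's body (75 mm by 190 mm) begins 51 mm behind the grasp point.
Start: joints at [-1.312, 0.321, -0.07, 1.45, 0.023, 1.371, -0.057], TCP at [0.158, 0.631, 0.405] pointing down, gripper open.
Joint ranges: [-2.86, 2.86], [-0.3, 2.09], [-1.38, 1.24], [0.06, 2.45], [-1.56, 4.7], [0.09, 2.05], [-2.69, 2.69]. Speed limits (rad/s): [2.57, 2.57, 3.14, 3.14, 3.14, 3.14, 3.14].

### API

Orientations are given as a rotation vector (axis times angle).
In Python, from bench import get_state, imaging, workorder, ctrl gives the robot as it stands.
- The arm moves only by the tool step_arm, never from a script. Its argument "increments" is a list of rows, each an object of numbers: "claw": the opening, from 0 (shut) to 1 (fully open); "tx", "ty", "tz": the shift along the tool's x, y, z in m; "spin": the turn about the tool's z in degrees. A call has 1 to 8 rows; each row is the pose to reach, as a shift and turn from the pose commanded when the call began, along the tool's axes at that moment; what a row does not reach only later rows make up. A row lasts 1/12 s, in which the tool goes at most 41.7 mm and 7.16 degrees, less where a joint would pass 70% of its speed; a pose out of reach is approached as far as the arm can. A call with a gripper value outside its range is refused whole. The fingers move at their own pace and stop on an object; "force" is the grip in N (left out, the last holds). Time passes only in rows, so rows that repeat a pose let the fingers close. It gives the time, the measured TCP pose, the force and the opening at its end, in the units of the state.
- get_state(): the state, without advancing time (a new reading comes with each control period).
- imaging.get_image(name): name is "side" or "top"; returns the picture (400x640x3 uint8, blue, green, red); there is no depth.
- imaging.camera_params(name): a dict with "intrinsics" (3x3 intrinsics, pixels), "camera_from_world" (4x4, takes a point from world to camera coordinates). Camera axes: x right, y down, z forward; pixel columns grow to the right and rows downward; lengths in m; the calibration is good to about 2 mm. A picture is of the moment at which its call begins. camera_params takes no time and is no camera call.
- workorder.close_job(): hands the job in, once; it reports no verdict.
The state is a dict: "time": time; "joint_positions": joint angles; "qd": joint speeds; "joint_torque": joint torques, N m; "position": TCP position; "tool_rot": TCP orientation; "ft_force": force on the tool from outside, world axes, zero at the start; "torque": the same for the moment, N m; "grip_width": opening from 0.0 (shut) to 1.0 (fully open).
Only numpy, scipy, OpenCV 4.12 (cv2) and the standard library are available. Lean on these libraries where they do the work, as an engineer would, in place of code of your own. Each camera call takes 0.05 s, during which the arm holds its last target. There are 200 camera calls.

## Working session

There is one attempt and no reset: what is moved stays moved. The work goes in short steps, Python scripts to look and compute and a tool call to move; the robot and the scene stay as the last step left them, time stands still between calls to the robot, and variables do not carry over. Pictures are saved under pics/ and viewed, on a budget of 10 in all, crops included, one or two more only if the job needs it, and the job is handed in when it is done.

Besides the shell and the picture viewer there is one more tool, called after "Request:" as name([rows], argument=value, ...), one row to a line, values as JSON. step_arm: Moves the arm, as the interface text tells. Its arguments: {"type":"object","properties":{"increments":{"type":"array"},"force":{"type":"number"}},"required":["increments"]}

```bash
ls; mkdir -p pics
python3 - <<'E'
from bench import get_state, imaging, workorder, ctrl
import cv2,numpy as np
print(get_state(), ctrl.hold_point_z)
for n in("side","top"):
    cv2.imwrite(f"pics/{n}0.png",imaging.get_image(n)); p=imaging.camera_params(n); print(n,np.round(p["intrinsics"],1).tolist(),np.round(p["camera_from_world"],4).tolist())
E
```

```text
pics
{'time': 0.0, 'joint_positions': array([-1.31188477,  0.32184061, -0.07007373,  1.45167972,  0.02262942,
        1.37077524, -0.05689791]), 'qd': array([-0.00153954,  0.00120317,  0.00170976, -0.00108293,  0.00094834,
       -0.00168562,  0.00185724]), 'joint_torque': array([ 9.40678115e-05, -4.91308486e+01, -4.03863313e-01, -3.12518513e+01,
       -6.39512180e-02,  4.43314039e-02,  1.90667220e-04]), 'position': array([0.15753652, 0.63041389, 0.40364729]), 'tool_rot': array([-3.83532572e-01, -3.11798641e+00,  3.00534714e-03]), 'ft_force': array([ 0.49051983, -0.1115748 ,  0.24555514]), 'torque': array([ 0.01141787, -0.00755263, -0.06341511]), 'grip_width': 0.9967038484047218} 0.1635
side [[454.8, 0.0, 319.4], [0.0, 454.8, 200.8], [0.0, 0.0, 1.0]] [[0.9479, -0.3182, 0.0165, -0.523], [-0.1156, -0.3919, -0.9127, 0.1723], [0.2969, 0.8633, -0.4082, 1.1409], [0.0, 0.0, 0.0, 1.0]]
top [[471.8, 0.0, 319.4], [0.0, 471.8, 198.4], [0.0, 0.0, 1.0]] [[-0.0268, -0.9996, 0.0008, 0.022], [-0.9891, 0.0264, -0.1451, 0.5263], [0.145, -0.0047, -0.9894, 1.7582], [0.0, 0.0, 0.0, 1.0]]
```

View pics/side0.png

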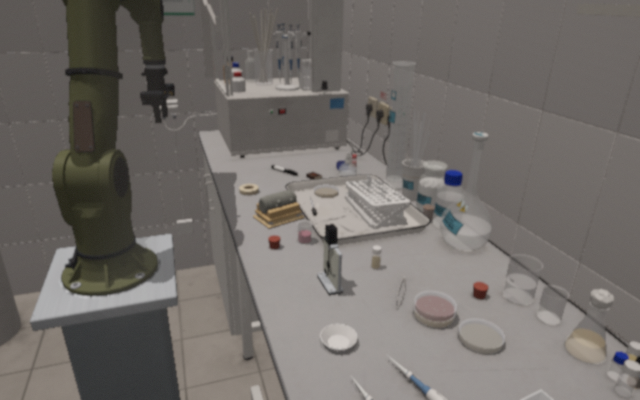

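View pics/top0.png

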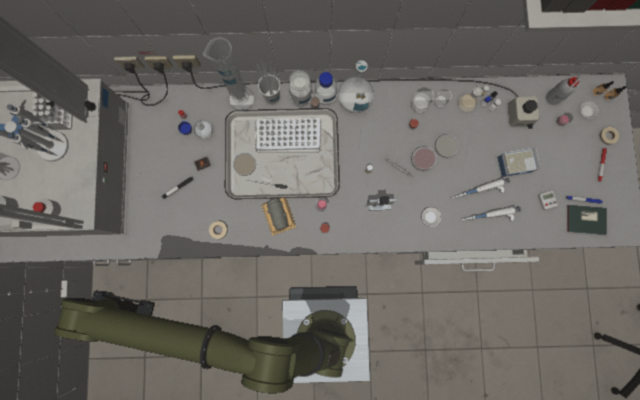

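The side view shows the gauge at about (331,260) and the core at (279,207). In the top view they are at (381,201) and (278,214). I'll enlarge both.

Run:
```python
import cv2,numpy as np
s=cv2.imread("pics/side0.png");t=cv2.imread("pics/top0.png")
r=lambda a,x,y,w,h:cv2.resize(a[y:y+h,x:x+w],(w*5,h*5),interpolation=cv2.INTER_CUBIC)
a=np.hstack([r(s,295,215,76,60*1),r(s,245,180,76,60)])
a=np.vstack([a,np.hstack([r(t,345,175,76,58),r(t,245,185,76,58)])])
cv2.imwrite("pics/c1.png",a)
```

```text
(no output)
```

View pics/c1.png

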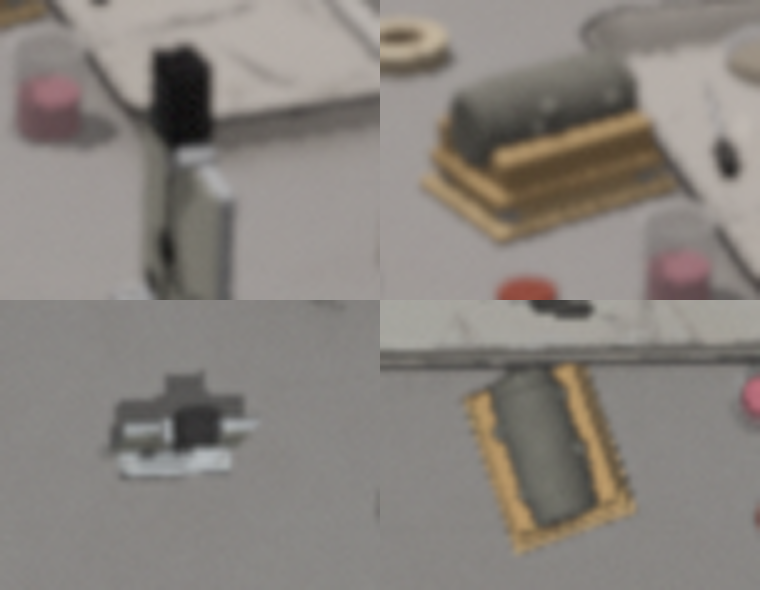

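The crops show the black handle, with the white dial plate below it, and the core yawed by about +17° in its cradle. Next I'll measure positions and check the interface docs.

Run:
```python
from h import *
t=cv2.imread("pics/top0.png");g=t[...,1].astype(float)
# plate top edge line
pts=[]
for c in list(range(371,376))+list(range(390,394)):
    w=np.clip(g[196:205,c]-110,0,None);pts.append(onz("top",(c,(w*np.arange(196,205)).sum()/w.sum()),.113))
pts=np.array(pts);a=np.polyfit(pts[:,1],pts[:,0],1);print("plate yaw deg",-np.degrees(np.arctan(a[0])),"x at mid",pts[:,0].mean())
pts=[]
for c in range(372,390):
    col=g[206:214,c];i=np.argmin(np.diff(col));d=-np.diff(col)[max(0,i-1):i+2];pts.append(onz("top",(c,206+max(0,i-1)+.5+(d*np.arange(len(d))).sum()/d.sum()),.008))
pts=np.array(pts);a=np.polyfit(pts[:,1],pts[:,0],1);print("base front yaw",-np.degrees(np.arctan(a[0])),pts[:,0].mean())
hsv=cv2.cvtColor(t,cv2.COLOR_BGR2HSV).astype(int)
th=np.radians(19);C=np.array([.4676,.1669])
M=np.array([[np.cos(th),np.sin(th)],[-np.sin(th),np.cos(th)]])
m=((hsv[...,1]<60)&(hsv[...,2]<125))
E=[]
for y in range(200,236):
    xs=[x for x in range(258,300) if m[y,x]]
    q=[M@(onz("top",(x,y),.056)[:2]-C) for x in xs]
    q=[p for p in q if abs(p[1])<.036 and abs(p[0])<.07]
    if q: print(y,len(q),np.round([np.mean([p[0] for p in q]),min(p[1] for p in q),max(p[1] for p in q),np.mean([p[1] for p in q])],4))
for y in(206,214,222):print(t[y,262:296].tolist() if 0 else [(x,tuple(int(v) for v in t[y,x])) for x in range(264,294,2)])
```

```text
plate yaw deg -0.4789112006501673 x at mid 0.5024523378468535
base front yaw 3.125720817756167 0.4835746250149087
200 12 [ 0.0566 -0.024   0.0149 -0.0046]
201 14 [ 0.0543 -0.0227  0.0232  0.0003]
202 16 [ 0.0507 -0.0249  0.028   0.0015]
203 16 [ 0.046  -0.0271  0.0328 -0.0003]
204 14 [ 0.0409 -0.0259  0.02   -0.0029]
205 14 [ 0.0374 -0.0246  0.0212 -0.0017]
206 14 [ 0.0338 -0.0233  0.0225 -0.0004]
207 15 [ 0.0296 -0.0255  0.0238 -0.0009]
208 15 [ 0.026  -0.0242  0.0251  0.0004]
209 14 [ 0.0218 -0.0229  0.0228 -0.0001]
210 16 [ 0.0182 -0.0252  0.0276  0.0012]
211 16 [ 0.0147 -0.0239  0.0289  0.0025]
212 16 [ 0.0111 -0.0226  0.0301  0.0038]
213 15 [ 0.0056 -0.0248  0.0244 -0.0002]
214 15 [ 0.0007 -0.027   0.0221 -0.0025]
215 15 [-0.0029 -0.0258  0.0234 -0.0012]
216 15 [-0.0064 -0.0245  0.0247  0.0001]
217 15 [-0.0113 -0.0267  0.0224 -0.0021]
218 15 [-0.0148 -0.0254  0.0237 -0.0009]
219 15 [-0.0183 -0.0241  0.025   0.0004]
220 14 [-0.0225 -0.0228  0.0227 -0.0001]
221 14 [-0.0261 -0.0216  0.024   0.0012]
222 14 [-0.0296 -0.0203  0.0253  0.0025]
223 15 [-0.0338 -0.0225  0.0265  0.002 ]
22
[... 576 characters left out ...]
5, 137))]
[(264, (115, 126, 136)), (266, (95, 135, 161)), (268, (98, 142, 172)), (270, (84, 101, 112)), (272, (92, 99, 99)), (274, (102, 109, 109)), (276, (107, 115, 116)), (278, (104, 112, 112)), (280, (95, 101, 102)), (282, (83, 88, 90)), (284, (92, 99, 99)), (286, (81, 107, 126)), (288, (98, 141, 171)), (290, (70, 93, 109)), (292, (100, 107, 113))]
[(264, (132, 134, 137)), (266, (127, 132, 138)), (268, (97, 131, 154)), (270, (102, 145, 177)), (272, (87, 113, 132)), (274, (91, 98, 98)), (276, (101, 109, 110)), (278, (106, 114, 116)), (280, (101, 108, 109)), (282, (93, 100, 101)), (284, (83, 90, 90)), (286, (71, 77, 78)), (288, (90, 127, 154)), (290, (106, 153, 184)), (292, (74, 102, 122))]
```

Request:
step_arm([
  {"tx": -0.286,"ty": -0.145,"spin": -16,"claw": 1},
  {"tx": -0.286,"ty": -0.145,"spin": -16,"claw": 1},
  {"tx": -0.286,"ty": -0.145,"spin": -16,"claw": 1},
  {"tx": -0.286,"ty": -0.145,"spin": -16,"claw": 1},
  {"tx": -0.286,"ty": -0.145,"spin": -16,"claw": 1},
  {"tx": -0.286,"ty": -0.145,"spin": -16,"claw": 1},
  {"tx": -0.286,"ty": -0.145,"spin": -16,"claw": 1},
  {"tx": -0.286,"ty": -0.145,"spin": -16,"claw": 1},
])

```text
invalid input at $.increments[0]: expected keys claw, tx, ty, tz, spin
```

Request:
step_arm([
  {"tx": -0.286,"ty": -0.145,"tz": 0,"spin": -16,"claw": 1},
  {"tx": -0.286,"ty": -0.145,"tz": 0,"spin": -16,"claw": 1},
  {"tx": -0.286,"ty": -0.145,"tz": 0,"spin": -16,"claw": 1},
  {"tx": -0.286,"ty": -0.145,"tz": 0,"spin": -16,"claw": 1},
  {"tx": -0.286,"ty": -0.145,"tz": 0,"spin": -16,"claw": 1},
  {"tx": -0.286,"ty": -0.145,"tz": 0,"spin": -16,"claw": 1},
  {"tx": -0.286,"ty": -0.145,"tz": 0,"spin": -16,"claw": 1},
  {"tx": -0.286,"ty": -0.145,"tz": 0,"spin": -16,"claw": 1},
])

```text
time: 0.77
position: [0.4029, 0.4171, 0.4045]
tool_rot: [-0.048, 3.14, -0.002]
ft_force: [-0.5, -0.0, 0.3]
grip_width: 1.0
```

Request:
step_arm([
  {"tx": -0.06,"ty": -0.04,"tz": 0,"spin": 0,"claw": 1},
  {"tx": -0.078,"ty": -0.08,"tz": 0,"spin": 0,"claw": 1},
  {"tx": -0.078,"ty": -0.32,"tz": 0,"spin": 0,"claw": 1},
  {"tx": -0.078,"ty": -0.32,"tz": 0,"spin": 0,"claw": 1},
  {"tx": -0.078,"ty": -0.32,"tz": 0,"spin": 0,"claw": 1},
  {"tx": -0.078,"ty": -0.32,"tz": 0,"spin": 0,"claw": 1},
  {"tx": -0.078,"ty": -0.32,"tz": 0,"spin": 0,"claw": 1},
  {"tx": -0.078,"ty": -0.32,"tz": 0,"spin": 0,"claw": 1},
])

```text
time: 1.43
position: [0.487, 0.1157, 0.4045]
tool_rot: [0.054, -3.141, -0.0]
ft_force: [1.0, 0.2, 0.1]
grip_width: 1.001
```

Request:
step_arm([
  {"tx": 0,"ty": -0.324,"tz": 0,"spin": 0,"claw": 1},
  {"tx": 0,"ty": -0.324,"tz": 0,"spin": 0,"claw": 1},
  {"tx": 0,"ty": -0.324,"tz": 0,"spin": 0,"claw": 1},
  {"tx": 0,"ty": -0.324,"tz": 0,"spin": 0,"claw": 1},
  {"tx": 0,"ty": -0.324,"tz": 0,"spin": 0,"claw": 1},
  {"tx": 0,"ty": -0.324,"tz": 0,"spin": 0,"claw": 1},
  {"tx": 0,"ty": -0.324,"tz": 0,"spin": 0,"claw": 1},
  {"tx": 0,"ty": -0.324,"tz": 0,"spin": 0,"claw": 1},
])

```text
time: 2.1
position: [0.4975, -0.2096, 0.4048]
tool_rot: [-0.05, 3.141, -0.001]
ft_force: [-0.3, -0.5, 0.1]
grip_width: 0.997
```

Request:
step_arm([
  {"tx": 0,"ty": 0,"tz": 0.03,"spin": 0,"claw": 1},
  {"tx": 0,"ty": 0,"tz": 0.04,"spin": 0,"claw": 1},
  {"tx": 0,"ty": 0,"tz": 0.04,"spin": 0,"claw": 1},
])

```text
time: 2.35
position: [0.4975, -0.2051, 0.3615]
tool_rot: [0.054, -3.135, -0.003]
ft_force: [0.3, 0.8, 0.1]
grip_width: 1.002
```

Run:
```python
from h import *
s=get_state();print(s["position"],s["tool_rot"],s["time"])
```

```text
[ 0.49748519 -0.20505744  0.3615476 ] [ 0.05375949 -3.13480333 -0.00320636] 2.35
```

Request:
step_arm([
  {"tx": -0.003,"ty": -0.018,"tz": 0,"spin": 0,"claw": 1},
  {"tx": -0.003,"ty": -0.018,"tz": 0.03,"spin": 0,"claw": 1},
  {"tx": -0.003,"ty": -0.018,"tz": 0.057,"spin": 0,"claw": 1},
  {"tx": -0.003,"ty": -0.018,"tz": 0.057,"spin": 0,"claw": 1},
  {"tx": -0.003,"ty": -0.018,"tz": 0.057,"spin": 0,"claw": 0.6},
  {"tx": -0.003,"ty": -0.018,"tz": 0.057,"spin": 0,"claw": 0.3},
  {"tx": -0.003,"ty": -0.018,"tz": 0.057,"spin": 0,"claw": 0},
  {"tx": -0.003,"ty": -0.018,"tz": 0.057,"spin": 0,"claw": 0},
], force=20)

```text
time: 3.02
position: [0.5029, -0.2238, 0.3095]
tool_rot: [-0.055, 3.138, -0.0]
ft_force: [0.2, 0.0, 0.4]
grip_width: 0.779
```

Request:
step_arm([
  {"tx": 0,"ty": 0,"tz": 0,"spin": 0,"claw": 0},
  {"tx": 0,"ty": 0,"tz": 0,"spin": 0,"claw": 0},
  {"tx": 0,"ty": 0,"tz": 0,"spin": 0,"claw": 0},
  {"tx": 0,"ty": 0,"tz": 0,"spin": 0,"claw": 0},
])

```text
time: 3.35
position: [0.5022, -0.2239, 0.308]
tool_rot: [-0.054, 3.141, 0.0]
ft_force: [-0.0, -0.1, -0.6]
grip_width: 0.479
```

Request:
step_arm([
  {"tx": 0,"ty": 0,"tz": 0.004,"spin": 0,"claw": 0},
  {"tx": 0,"ty": 0,"tz": 0.004,"spin": 0,"claw": 0},
  {"tx": 0,"ty": 0,"tz": 0.004,"spin": 0,"claw": 0},
  {"tx": 0,"ty": 0,"tz": 0.004,"spin": 0,"claw": 0},
  {"tx": 0,"ty": 0,"tz": 0.004,"spin": 0,"claw": 0},
])

```text
time: 3.77
position: [0.5019, -0.2239, 0.3032]
tool_rot: [0.054, -3.14, -0.0]
ft_force: [0.9, 0.2, -3.1]
grip_width: 0.343
```

Request:
step_arm([
  {"tx": 0,"ty": 0,"tz": -0.03,"spin": 0,"claw": 0},
  {"tx": 0,"ty": 0,"tz": -0.07,"spin": 0,"claw": 0},
  {"tx": 0,"ty": 0,"tz": -0.11,"spin": 0,"claw": 0},
  {"tx": 0,"ty": 0,"tz": -0.11,"spin": 0,"claw": 0},
  {"tx": 0,"ty": 0,"tz": -0.11,"spin": 0,"claw": 0},
])

```text
time: 4.18
position: [0.5026, -0.2245, 0.416]
tool_rot: [-0.054, 3.136, -0.001]
ft_force: [0.4, -0.9, -3.7]
grip_width: 0.344
```

Request:
step_arm([
  {"tx": 0.113,"ty": -0.372,"tz": -0.134,"spin": -68,"claw": 0},
  {"tx": 0.113,"ty": -0.372,"tz": -0.134,"spin": -68,"claw": 0},
  {"tx": 0.113,"ty": -0.372,"tz": -0.134,"spin": -68,"claw": 0},
  {"tx": 0.113,"ty": -0.372,"tz": -0.134,"spin": -68,"claw": 0},
  {"tx": 0.113,"ty": -0.372,"tz": -0.134,"spin": -68,"claw": 0},
  {"tx": 0.113,"ty": -0.372,"tz": -0.134,"spin": -68,"claw": 0},
  {"tx": 0.113,"ty": -0.372,"tz": -0.134,"spin": -68,"claw": 0},
  {"tx": 0.113,"ty": -0.372,"tz": -0.134,"spin": -68,"claw": 0},
])

```text
time: 4.85
position: [0.4755, -0.363, 0.4382]
tool_rot: [0.776, -2.985, -0.029]
ft_force: [0.7, 0.1, -4.0]
grip_width: 0.345
```

Request:
step_arm([
  {"tx": 0,"ty": 0,"tz": 0,"spin": -5,"claw": 0},
  {"tx": 0,"ty": 0,"tz": 0,"spin": -10,"claw": 0},
  {"tx": 0,"ty": 0,"tz": 0,"spin": -10,"claw": 0},
  {"tx": 0,"ty": 0,"tz": 0,"spin": -10,"claw": 0},
  {"tx": 0,"ty": 0,"tz": 0,"spin": -10,"claw": 0},
  {"tx": 0,"ty": 0,"tz": 0,"spin": -10,"claw": 0},
  {"tx": 0,"ty": 0,"tz": 0,"spin": -10,"claw": 0},
  {"tx": 0,"ty": 0,"tz": 0,"spin": -10,"claw": 0},
])

```text
time: 5.52
position: [0.4757, -0.3632, 0.4395]
tool_rot: [1.03, -2.91, -0.033]
ft_force: [-0.2, 0.5, -4.3]
grip_width: 0.344
```

Run:
```python
from h import *
s=get_state();print(s["position"],s["tool_rot"],s["joint_positions"])
im=np.mean([imaging.get_image("side") for _ in range(8)],0);np.save("dial.npy",im)
p=s["position"];print(proj("side",p-[0,0,.303-.104]),proj("side",p-[0,0,.303]),get_state()["time"])
u=proj("side",p-[0,0,.303-.06]).astype(int)
x,y=max(u[0]-50,0),max(u[1]-60,0)
np.save("org.npy",[x,y])
cv2.imwrite("pics/dial.png",cv2.resize(im[y:y+110,x:x+100].astype(np.uint8),None,fx=5.4,fy=5.4,interpolation=cv2.INTER_CUBIC));print(x,y)
```

```text
[ 0.47565912 -0.36316955  0.43950095] [ 1.0297147  -2.90960187 -0.03251324] [ 1.24188098  0.30590975 -0.79866759  1.48933657  0.24305075  1.49257939
  2.68619961]
[344.20312877 221.81292326] [342.19526183 268.12607965] 5.9167
293 181
```

View pics/dial.png

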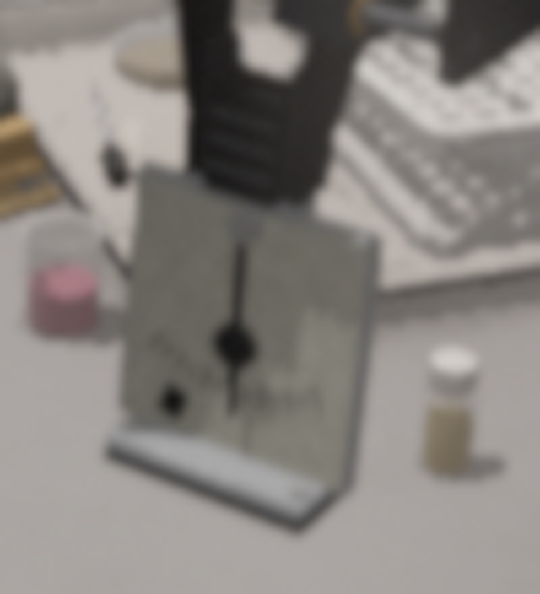

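The dial view shows the pointer running from its pivot at about (338,223), through the bob at (336.5,245), to the tip at (335.6,257). The square mark tab is at about (325,255.4).

```bash
cat > ang.py <<'E'
from h import *
from scipy.spatial.transform import Rotation as Ro
def frame(s):
    R=Ro.from_rotvec(s["tool_rot"]).as_matrix();G=np.c_[-R[:,0],R[:,1],-R[:,2]];return G,s["position"]+R[:,2]*.303
def plane(n,uv,G,o,d):
    c,r=ray(n,uv);c=G.T@(c-o);r=G.T@r;return (c+r*((-d-c[0])/r[0]))[1:]
def dark(im,x,y,w,h,bg):
    g=im[y:y+h,x:x+w].mean(2);w_=np.clip(bg-g,0,None);yy,xx=np.mgrid[y:y+h,x:x+w];return np.array([(w_*xx).sum(),(w_*yy).sum()])/w_.sum()
E
python3 - <<'E'
from ang import *
im=np.load("dial.npy");G,o=frame(get_state());print(np.round(G,3),o)
np.set_printoptions(linewidth=200)
print(im[248:264,316:346].mean(2).astype(int))
tab=dark(im,321,251,9,9,90);bob=dark(im,332,240,9,9,90)
print(tab,bob)
rows=[(dark(im,333,y,10,1,100)) for y in list(range(227,238))+list(range(251,257))]
for d in(.003,.006,.009,.012,.015):
    f=lambda uv:plane("side",uv,G,o,d)-[0,.104]
    t=f(tab);b=f(bob);print(d,"tab r,ang",np.hypot(*t),np.arctan2(t[0],-t[1]),"bob",b,np.arctan2(b[0],-b[1]),"tip",f(rows[-1]),f(rows[0]),"tabvs line")
    L=np.array([f(r) for r in rows]);a=np.polyfit(L[:,1],L[:,0],1);print("   line lean",-np.arctan(a[0]),"y at pivot",a[1])
E
```

```text
[[ 0.775 -0.63   0.056]
 [ 0.631  0.776 -0.001]
 [-0.043  0.036  0.998]] [ 0.4591491  -0.36227941  0.13850107]
[[109 100 100 101 101 100  98  97  95  91  89  92  94  97  96  95  94  87  72  51  37  45  61  78  93 103 109 108 108 109]
 [107 101 101 102 101 100  98  97  95  93  93  93  91  93  92  91  94  94  84  61  49  64  82  93 101 106 111 113 114 114]
 [108 102 102 102 100  99  98  97  94  94  95  94  92  92  89  87  93  95  87  65  58  79  93 100 103 107 112 117 120 119]
 [107 102 103 101  99  99  97  92  86  88  94  95  95  93  89  88  92  93  86  66  63  84  97 101 102 104 111 120 123 122]
 [107 102 103 101  99  98  93  80  69  72  84  92  96  95  92  93  94  93  89  71  67  85  95  98  98  98 107 117 121 120]
 [105 102 101 101  99  97  87  67  48  50  67  83  95  98  98  99 100 100  96  77  69  83  90  94  94  93 100 110 115 114]
 [103 100 100 101  99  94  79  52  30  30  48  73  93 101 101 104 105 108 102  80  71  83  88  92  91  90  96 102 108 108]
 [104 100 100 100  99  91  73  46  25  24  43  71  92 100 102 105 109 112 105  82  74  86  91  94  93  90  95 101 106 108]
 [112
[... 1544 characters left out ...]
886259143976822 0.2557357692195851 bob [-0.00324804 -0.04460745] -0.07268564225856579 tip [-0.00727867 -0.06888955] [-0.00198721 -0.00765598] tabvs line
   line lean -0.08933934422963372 y at pivot -0.0007370108507003693
0.012 tab r,ang 0.07654561060587034 0.24098409718180802 bob [-0.00482723 -0.04278195] -0.11235814593420836 tip [-0.00884024 -0.06695788] [-0.00357191 -0.00599206] tabvs line
   line lean -0.0893393442296334 y at pivot -0.002473230901212004
0.015 tab r,ang 0.07424632445358831 0.2253151667139814 bob [-0.00640642 -0.04095646] -0.15516295009567577 tip [-0.0104018  -0.06502621] [-0.00515661 -0.00432813] tabvs line
   line lean -0.08933934422963354 y at pivot -0.004209450951723637
```

Request:
step_arm([
  {"tx": 0,"ty": 0,"tz": 0,"spin": 5,"claw": 0},
  {"tx": 0,"ty": 0,"tz": 0,"spin": 10,"claw": 0},
  {"tx": 0,"ty": 0,"tz": 0,"spin": 12,"claw": 0},
  {"tx": 0,"ty": 0,"tz": 0,"spin": 12,"claw": 0},
])

```text
time: 6.25
position: [0.4758, -0.3629, 0.441]
tool_rot: [0.721, -3.002, -0.021]
ft_force: [-0.8, -0.5, -2.8]
grip_width: 0.342
```

Run:
```python
from ang import *
for _ in range(16): imaging.get_image("side")
im=np.mean([imaging.get_image("side") for _ in range(8)],0);np.save("dial2.npy",im)
s=get_state();G,o=frame(s);print(np.round(G,3),o,s["time"],s["joint_positions"][[0,2,6]])
D=.006
def pr(y,z,d=D): return proj("side",o+G@np.array([-d,y,z]))
u=np.round(pr(.081*np.sin(.27),.104-.081*np.cos(.27))).astype(int);b=np.round(pr(0,.104-.0465)).astype(int);print(u,b)
for _ in range(3):
  tab=dark(im,*(u-[4,4]),9,9,90);u=np.round(tab).astype(int)
  bob=dark(im,*(b-[4,4]),9,9,90);b=np.round(bob).astype(int)
print(tab,bob)
for d in(.003,.006,.009):
    f=lambda uv:plane("side",uv,G,o,d)-[0,.104]
    t=f(tab);q=f(bob);print(d,np.hypot(*t),np.arctan2(*(t*[1,-1])),"bob",np.hypot(*q),np.arctan2(*(q*[1,-1])),"plumb",np.arctan2(-G[2,1],G[2,2]))
np.set_printoptions(linewidth=220)
print(im[u[1]-6:u[1]+7,u[0]-7:u[0]+22].mean(2).astype(int))
```

```text
[[ 0.889 -0.454  0.056]
 [ 0.455  0.891 -0.001]
 [-0.05   0.027  0.998]] [ 0.45877513 -0.36263745  0.13840842] 7.45 [ 1.22565408 -0.77590537  2.48504943]
[325 254] [335 244]
[325.54034339 253.71252558] [335.0098082  244.13713031]
0.003 0.0831746323957751 0.2893330428081643 bob 0.048344405928233705 0.03074948668124142 plumb -0.026551893775965306
0.006 0.08027614797872527 0.2660526711213005 bob 0.046224229385720385 -0.022212081238683765 plumb -0.026551893775965306
0.009 0.0774244145535079 0.24104294621379746 bob 0.04424591274997329 -0.08008472334579936 plumb -0.026551893775965306
[[111 101 100 100  97  97  96  93  88  88  89  91  91  85  75  55  41  50  67  84 101 115 125 128 128 128 128 129 129]
 [111 101 101  99  98  95  94  93  93  92  90  90  87  85  79  62  53  67  84  95 102 111 121 126 128 128 127 127 129]
 [109 102 100  98  96  90  85  88  93  93  93  89  84  84  78  60  55  76  93  99 103 107 116 125 128 128 128 128 129]
 [108 101  99  97  93  80  68  72  84  91  95  91  86  85  76  58  55  77  94  99 100 103 113 123 128 129 129 129 129]
 [106 100  98  96  86  66  47  49  66  
[... 332 characters left out ...]
 93  82  62  41  36  58  83  96  99 101 106 104  83  75  87  92  92  94  98 109 111 112 109 110 113 113]
 [112 100  98  96  90  79  64  56  71  90  98  98 101 108 106  89  86  97  98  99 102 106 112 112 113 109 108 111 113]
 [103  98  98  97  96  91  83  79  85  95  99 100 104 112 111  99 102 108 105 106 112 116 118 116 118 114 112 116 118]
 [ 97  97  98  98  98  97  94  93  96  99 100 100 107 117 117 114 116 117 109 109 118 122 122 121 122 120 119 121 123]
 [107 104 102 101 101 102 101 101 102 102 102 103 110 119 122 122 123 120 111 110 120 124 125 124 124 124 123 124 125]
 [129 124 119 119 119 119 120 119 116 112 112 112 117 123 125 125 124 120 111 113 122 126 126 125 125 125 125 125 125]]
```

Request:
step_arm([
  {"tx": -0.0142,"ty": 0.03,"tz": 0,"spin": 4,"claw": 0},
  {"tx": -0.0284,"ty": 0.06,"tz": 0,"spin": 8.5,"claw": 0},
  {"tx": -0.0425,"ty": 0.09,"tz": 0,"spin": 8.5,"claw": 0},
  {"tx": -0.0568,"ty": 0.12,"tz": 0,"spin": 8.5,"claw": 0},
  {"tx": -0.071,"ty": 0.15,"tz": 0,"spin": 8.5,"claw": 0},
  {"tx": -0.085,"ty": 0.18,"tz": 0,"spin": 8.5,"claw": 0},
  {"tx": -0.099,"ty": 0.21,"tz": 0,"spin": 8.5,"claw": 0},
  {"tx": -0.1135,"ty": 0.24,"tz": 0,"spin": 8.5,"claw": 0},
])

```text
time: 8.12
position: [0.4674, -0.0957, 0.4418]
tool_rot: [0.498, -3.046, -0.014]
ft_force: [1.4, 0.8, -2.8]
grip_width: 0.341
```

Run:
```python
from ang import *
s=get_state();G,o=frame(s);print(np.round(G,3),o,s["position"],s["time"],s["joint_positions"])
```

```text
[[ 0.946 -0.318  0.056]
 [ 0.318  0.948  0.   ]
 [-0.053  0.018  0.998]] [ 0.45047393 -0.0957323   0.13928507] [ 0.46741131 -0.0957184   0.44181131] 8.1167 [ 1.09523574 -0.02015107 -0.92683148  1.75798701 -0.00671874  1.45083618
  2.06470198]
```

Request:
step_arm([
  {"tx": -0.02,"ty": 0,"tz": -0.035,"spin": 0,"claw": 0},
  {"tx": -0.04,"ty": 0,"tz": -0.07,"spin": 0,"claw": 0},
  {"tx": -0.06,"ty": 0,"tz": -0.105,"spin": 0,"claw": 0},
  {"tx": -0.08,"ty": 0,"tz": -0.14,"spin": 0,"claw": 0},
  {"tx": -0.1,"ty": 0,"tz": -0.175,"spin": 0,"claw": 0},
  {"tx": -0.12,"ty": 0,"tz": -0.21,"spin": 0,"claw": 0},
])

```text
time: 8.62
position: [0.5938, -0.0602, 0.6466]
tool_rot: [0.494, -3.047, -0.015]
ft_force: [1.1, -0.7, -1.4]
grip_width: 0.343
```

```bash
cat > st.py <<'E'
from ang import *
s=get_state();G,o=frame(s);print(np.round(G,3).tolist(),"org",o.round(4),"tcp",s["position"].round(4),"t",s["time"],"q",s["joint_positions"].round(3),"F",s["ft_force"].round(1),"M",s["torque"].round(2),s["grip_width"].round(3))
E
python3 st.py
```

```text
Traceback (most recent call last):
  File "st.py", line 2, in <module>
    s=get_state();G,o=frame(s);print(np.round(G,3).tolist(),"org",o.round(4),"tcp",s["position"].round(4),"t",s["time"],"q",s["joint_positions"].round(3),"F",s["ft_force"].round(1),"M",s["torque"].round(2),s["grip_width"].round(3))
                                                                                                                                                                                                              ^^^^^^^^^^^^^^^^^^^^^
AttributeError: 'float' object has no attribute 'round'
```

Request:
step_arm([
  {"tx": 0,"ty": 0,"tz": -0.04,"spin": 0,"claw": 0},
  {"tx": 0,"ty": 0,"tz": -0.08,"spin": 0,"claw": 0},
  {"tx": 0,"ty": 0,"tz": -0.12,"spin": 0,"claw": 0},
])

```text
time: 8.87
position: [0.6078, -0.0573, 0.685]
tool_rot: [0.499, -3.016, -0.027]
ft_force: [0.9, -0.4, -5.7]
grip_width: 0.343
```

```bash
sed -i 's/,s\["grip_width"\].round(3)//' st.py; python3 st.py
```

```text
[[0.943, -0.321, 0.086], [0.322, 0.947, -0.003], [-0.08, 0.031, 0.996]] org [ 0.5817 -0.0563  0.3831] tcp [ 0.6078 -0.0573  0.685 ] t 8.8667 q [ 0.427  0.365 -0.617  0.888  0.213  2.028  1.819] F [ 0.9 -0.4 -5.7] M [ 0.03 -0.27  0.08]
```

Request:
step_arm([
  {"tx": 0,"ty": 0,"tz": 0,"spin": 0,"claw": 0},
  {"tx": 0,"ty": 0,"tz": 0,"spin": 0,"claw": 0},
])

```text
time: 9.03
position: [0.6072, -0.0594, 0.6832]
tool_rot: [0.487, -3.014, -0.018]
ft_force: [-0.5, -0.3, -3.1]
grip_width: 0.34
```

```bash
python3 st.py
python3 - <<'E'
from h import *
print(onz("top",(385,78),0),onz("top",(355,95),0),onz("top",(420,100),0),onz("top",(240,215),0))
E
```

```text
[[0.945, -0.314, 0.089], [0.315, 0.949, 0.002], [-0.086, 0.026, 0.996]] org [ 0.5801 -0.0601  0.3814] tcp [ 0.6072 -0.0594  0.6832] t 9.0333 q [ 0.43   0.364 -0.616  0.894  0.217  2.028  1.816] F [-0.5 -0.3 -3.1] M [ 0.1  -0.07  0.02]
[ 1.01687442 -0.27058426  0.        ] [ 0.94837844 -0.14664519  0.        ] [ 0.92051851 -0.40668148  0.        ] [0.47554708 0.31658253 0.        ]
```

Request:
step_arm([
  {"tx": -0.0135,"ty": -0.033,"tz": 0.031,"spin": 0,"claw": 0},
  {"tx": -0.027,"ty": -0.066,"tz": 0.062,"spin": 0,"claw": 0},
  {"tx": -0.04,"ty": -0.099,"tz": 0.093,"spin": 0,"claw": 0},
  {"tx": -0.054,"ty": -0.132,"tz": 0.124,"spin": 0,"claw": 0},
  {"tx": -0.068,"ty": -0.165,"tz": 0.155,"spin": 0,"claw": 0},
  {"tx": -0.081,"ty": -0.198,"tz": 0.186,"spin": 0,"claw": 0},
  {"tx": -0.1,"ty": -0.23,"tz": 0.22,"spin": 0,"claw": 0},
  {"tx": -0.12,"ty": -0.25,"tz": 0.25,"spin": 0,"claw": 0},
])

```text
time: 9.7
position: [0.7553, -0.2447, 0.4478]
tool_rot: [0.487, -3.017, -0.025]
ft_force: [0.2, 0.1, -2.0]
grip_width: 0.343
```

```bash
python3 st.py
```

```text
[[0.946, -0.313, 0.087], [0.315, 0.949, -0.003], [-0.082, 0.03, 0.996]] org [ 0.7289 -0.2439  0.1459] tcp [ 0.7553 -0.2447  0.4478] t 9.7 q [ 0.513  0.735 -0.529  0.825  0.355  1.736  2.024] F [ 0.2  0.1 -2. ] M [-0.02 -0.27  0.07]
```

Request:
step_arm([
  {"tx": -0.035,"ty": -0.024,"tz": 0.012,"spin": 0,"claw": 0},
  {"tx": -0.07,"ty": -0.048,"tz": 0.024,"spin": 0,"claw": 0},
  {"tx": -0.1,"ty": -0.07,"tz": 0.036,"spin": 0,"claw": 0},
  {"tx": -0.12,"ty": -0.085,"tz": 0.036,"spin": 0,"claw": 0},
  {"tx": -0.14,"ty": -0.097,"tz": 0.036,"spin": 0,"claw": 0},
])

```text
time: 10.12
position: [0.8716, -0.2798, 0.3807]
tool_rot: [0.492, -3.033, -0.022]
ft_force: [-4.3, -2.1, 8.8]
grip_width: 0.341
```

```bash
python3 st.py
```

```text
[[0.946, -0.315, 0.07], [0.316, 0.949, -0.003], [-0.066, 0.025, 0.998]] org [ 0.8503 -0.2789  0.0784] tcp [ 0.8716 -0.2798  0.3807] t 10.1167 q [ 0.285  1.21  -0.203  0.057  0.216  1.944  2.171] F [-4.3 -2.1  8.8] M [-0.3  -0.08 -0.  ]
```

Request:
step_arm([
  {"tx": 0,"ty": 0,"tz": 0,"spin": 0,"claw": 0},
  {"tx": -0.008,"ty": -0.005,"tz": 0,"spin": 0,"claw": 0},
  {"tx": -0.016,"ty": -0.01,"tz": 0,"spin": 0,"claw": 0},
  {"tx": -0.024,"ty": -0.015,"tz": 0,"spin": 0,"claw": 0},
  {"tx": -0.032,"ty": -0.02,"tz": 0,"spin": 0,"claw": 0},
])

```text
time: 10.53
position: [0.8784, -0.2801, 0.3812]
tool_rot: [0.494, -3.066, 0.002]
ft_force: [-0.3, 0.0, -3.2]
grip_width: 0.341
```

```bash
python3 st.py
```

```text
[[0.949, -0.314, 0.035], [0.314, 0.949, 0.007], [-0.036, 0.004, 0.999]] org [ 0.8677 -0.2822  0.0784] tcp [ 0.8784 -0.2801  0.3812] t 10.5333 q [ 0.271  1.213  0.191  0.058 -0.169  1.904  2.178] F [-0.3  0.  -3.2] M [0.08 0.01 0.01]
```

Request:
step_arm([
  {"tx": -0.008,"ty": -0.003,"tz": 0,"spin": 0,"claw": 0},
  {"tx": -0.016,"ty": -0.006,"tz": 0,"spin": 0,"claw": 0},
  {"tx": -0.024,"ty": -0.01,"tz": 0,"spin": 0,"claw": 0},
  {"tx": -0.032,"ty": -0.013,"tz": 0,"spin": 0,"claw": 0},
])

```text
time: 10.87
position: [0.8874, -0.275, 0.3725]
tool_rot: [0.496, -3.085, 0.019]
ft_force: [-0.7, 0.3, -2.9]
grip_width: 0.345
```

```bash
python3 st.py
```

```text
[[0.95, -0.313, 0.015], [0.313, 0.95, 0.014], [-0.019, -0.009, 1.0]] org [ 0.883  -0.2794  0.0695] tcp [ 0.8874 -0.275   0.3725] t 10.8667 q [ 0.255  1.227  0.478  0.059 -0.45   1.872  2.178] F [-0.7  0.3 -2.9] M [0.09 0.07 0.05]
```

Request:
step_arm([
  {"tx": 0.01,"ty": 0.007,"tz": -0.003,"spin": 0,"claw": 0},
  {"tx": 0.04,"ty": 0.028,"tz": -0.01,"spin": 0,"claw": 0},
  {"tx": 0.07,"ty": 0.05,"tz": -0.02,"spin": 0,"claw": 0},
  {"tx": 0.1,"ty": 0.072,"tz": -0.03,"spin": 0,"claw": 0},
  {"tx": 0.13,"ty": 0.094,"tz": -0.04,"spin": 0,"claw": 0},
  {"tx": 0.16,"ty": 0.115,"tz": -0.05,"spin": 0,"claw": 0},
  {"tx": 0.187,"ty": 0.135,"tz": -0.057,"spin": 0,"claw": 0},
  {"tx": 0.2135,"ty": 0.154,"tz": -0.057,"spin": 0,"claw": 0},
])

```text
time: 11.53
position: [0.651, -0.193, 0.4302]
tool_rot: [0.513, -3.079, 0.027]
ft_force: [0.6, -0.4, -0.8]
grip_width: 0.342
```

```bash
python3 st.py
```

```text
[[0.946, -0.324, 0.017], [0.324, 0.946, 0.02], [-0.023, -0.014, 1.0]] org [ 0.6458 -0.1991  0.1273] tcp [ 0.651  -0.193   0.4302] t 11.5333 q [-0.18   0.416  0.59   1.345 -0.203  1.456  2.297] F [ 0.6 -0.4 -0.8] M [ 0.08 -0.1   0.08]
```

Request:
step_arm([
  {"tx": 0.005,"ty": 0.04,"tz": 0,"spin": 0,"claw": 0},
  {"tx": 0.01,"ty": 0.08,"tz": 0,"spin": 0,"claw": 0},
  {"tx": 0.015,"ty": 0.12,"tz": 0,"spin": 0,"claw": 0},
  {"tx": 0.02,"ty": 0.16,"tz": 0,"spin": 0,"claw": 0},
  {"tx": 0.025,"ty": 0.2,"tz": 0,"spin": 0,"claw": 0},
  {"tx": 0.03,"ty": 0.24,"tz": 0,"spin": 0,"claw": 0},
  {"tx": 0.035,"ty": 0.28,"tz": 0,"spin": 0,"claw": 0},
  {"tx": 0.04,"ty": 0.32,"tz": 0,"spin": 0,"claw": 0},
])

```text
time: 12.2
position: [0.5105, 0.0983, 0.4267]
tool_rot: [0.514, -3.08, 0.033]
ft_force: [0.8, 0.0, -3.1]
grip_width: 0.345
```

Request:
step_arm([
  {"tx": 0.002,"ty": 0.025,"tz": 0,"spin": 0,"claw": 0},
  {"tx": 0.005,"ty": 0.05,"tz": 0,"spin": 0,"claw": 0},
  {"tx": 0.01,"ty": 0.075,"tz": 0,"spin": 0,"claw": 0},
  {"tx": 0.01,"ty": 0.084,"tz": 0,"spin": 0,"claw": 0},
  {"tx": 0.01,"ty": 0.084,"tz": 0,"spin": 0,"claw": 0},
])

```text
time: 12.62
position: [0.4745, 0.1753, 0.4251]
tool_rot: [0.519, -3.078, 0.03]
ft_force: [0.4, 0.3, -2.7]
grip_width: 0.346
```

```bash
python3 st.py
```

```text
[[0.945, -0.328, 0.016], [0.328, 0.945, 0.023], [-0.023, -0.016, 1.0]] org [0.4696 0.1685 0.1223] tcp [0.4745 0.1753 0.4251] t 12.6167 q [-0.743  0.005  0.335  1.773  0.013  1.387  1.494] F [ 0.4  0.3 -2.7] M [ 0.08 -0.04 -0.02]
```

```bash
cat > look.py <<'E'
import sys
from ang import *
n=sys.argv[1]
s=np.mean([imaging.get_image("side") for _ in range(4)],0).astype(np.uint8);t=imaging.get_image("top")
np.save(n+".npy",s)
r=lambda a,x,y,w,h:cv2.resize(a[y:y+h,x:x+w],(w*5,h*5),interpolation=cv2.INTER_CUBIC)
cv2.imwrite(f"pics/{n}.png",np.hstack([r(s,240,140,80,100),r(t,240,165,76,100)]))
E
python3 look.py a1
```

```text
(no output)
```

View pics/a1.png

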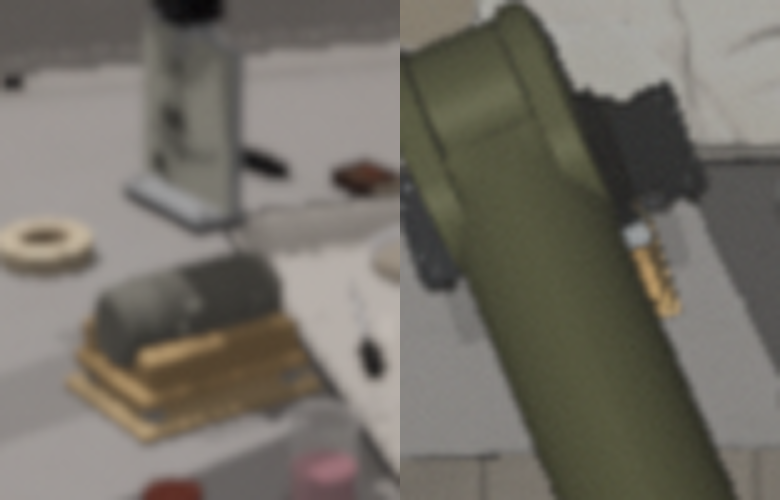

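The gauge hangs over mid-core. Its base bar runs from (267,177) to (288,185) in full side pixels, square to the core. I'll lower it now.

Request:
step_arm([
  {"tx": 0,"ty": -0.001,"tz": 0.012,"spin": 0,"claw": 0},
  {"tx": 0,"ty": -0.001,"tz": 0.024,"spin": 0,"claw": 0},
  {"tx": 0,"ty": -0.001,"tz": 0.033,"spin": 0,"claw": 0},
  {"tx": 0,"ty": -0.001,"tz": 0.035,"spin": 0,"claw": 0},
  {"tx": 0,"ty": -0.001,"tz": 0.036,"spin": 0,"claw": 0},
  {"tx": 0,"ty": -0.001,"tz": 0.037,"spin": 0,"claw": 0},
  {"tx": 0,"ty": -0.001,"tz": 0.037,"spin": 0,"claw": 0},
])

```text
time: 13.45
position: [0.4768, 0.1688, 0.3867]
tool_rot: [0.501, -3.077, 0.031]
ft_force: [-1.4, -0.7, -0.2]
grip_width: 0.342
```

```bash
python3 st.py
```

```text
[[0.948, -0.317, 0.02], [0.317, 0.948, 0.023], [-0.026, -0.016, 1.0]] org [0.4707 0.1618 0.0839] tcp [0.4768 0.1688 0.3867] t 13.45 q [-0.742  0.028  0.352  1.829  0.004  1.314  1.503] F [-1.4 -0.7 -0.2] M [-0.37  0.35 -0.01]
```

```bash
python3 st.py; for i in 1 2; do python3 look.py a2; python3 st.py; done
```

```text
[[0.948, -0.317, 0.02], [0.317, 0.948, 0.023], [-0.026, -0.016, 1.0]] org [0.4707 0.1618 0.0839] tcp [0.4768 0.1688 0.3867] t 13.45 q [-0.742  0.028  0.352  1.829  0.004  1.314  1.503] F [-1.4 -0.7 -0.2] M [-0.37  0.35 -0.01]
[[0.948, -0.318, 0.019], [0.317, 0.948, 0.022], [-0.025, -0.015, 1.0]] org [0.4711 0.1624 0.084 ] tcp [0.4768 0.1692 0.3869] t 13.7 q [-0.742  0.028  0.351  1.829  0.004  1.313  1.503] F [-0.2 -0.6 -0.4] M [-0.26  0.24 -0.01]
[[0.948, -0.318, 0.019], [0.317, 0.948, 0.022], [-0.025, -0.015, 1.0]] org [0.4711 0.1624 0.0839] tcp [0.4769 0.1691 0.3868] t 13.95 q [-0.742  0.028  0.351  1.829  0.004  1.312  1.503] F [-0.9 -1.1 -0.3] M [-0.19  0.23  0.02]
```

View pics/a2.png

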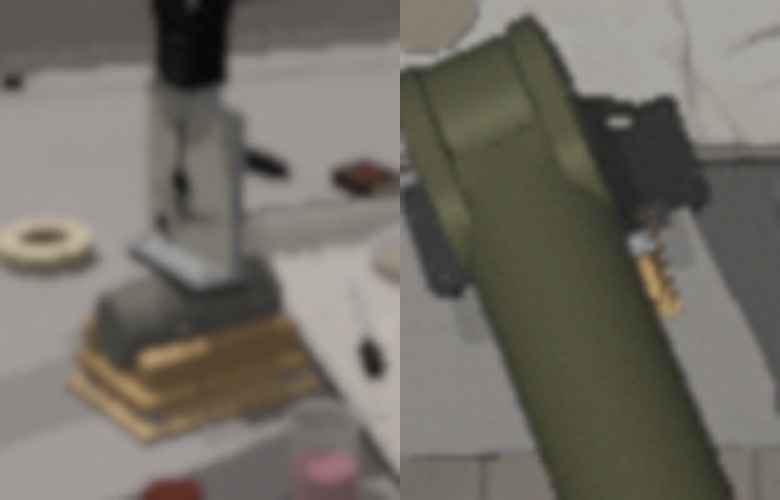

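Request:
step_arm([
  {"tx": 0,"ty": 0,"tz": -0.005,"spin": 0,"claw": 0},
  {"tx": 0,"ty": 0.003,"tz": -0.005,"spin": 0,"claw": 0},
  {"tx": 0.001,"ty": 0.0055,"tz": -0.005,"spin": 0,"claw": 0},
  {"tx": 0.001,"ty": 0.0055,"tz": -0.005,"spin": 0,"claw": 0},
  {"tx": 0.001,"ty": 0.0055,"tz": -0.002,"spin": 0,"claw": 0},
])

```text
time: 14.37
position: [0.4742, 0.1745, 0.3889]
tool_rot: [0.503, -3.079, 0.029]
ft_force: [-0.1, 0.1, -3.0]
grip_width: 0.343
```

```bash
python3 st.py
```

```text
[[0.948, -0.318, 0.019], [0.318, 0.948, 0.022], [-0.025, -0.015, 1.0]] org [0.4685 0.1679 0.086 ] tcp [0.4742 0.1745 0.3889] t 14.3667 q [-0.748  0.025  0.345  1.828  0.005  1.316  1.491] F [-0.1  0.1 -3. ] M [ 0.09 -0.09 -0.04]
```

Request:
step_arm([
  {"tx": 0,"ty": 0,"tz": 0.001,"spin": 0,"claw": 0},
  {"tx": 0,"ty": 0,"tz": 0.002,"spin": 0,"claw": 0},
  {"tx": 0,"ty": 0,"tz": 0.0025,"spin": 0,"claw": 0},
  {"tx": 0,"ty": 0,"tz": 0.0025,"spin": 0,"claw": 0},
])

```text
time: 14.7
position: [0.4742, 0.174, 0.3864]
tool_rot: [0.501, -3.078, 0.029]
ft_force: [-1.4, -0.1, 1.1]
grip_width: 0.343
```

Request:
step_arm([
  {"tx": 0,"ty": 0,"tz": 0,"spin": 0,"claw": 0},
  {"tx": 0,"ty": 0,"tz": 0,"spin": 0,"claw": 0},
  {"tx": 0,"ty": 0,"tz": 0,"spin": 0,"claw": 0},
  {"tx": 0,"ty": 0,"tz": 0,"spin": 0,"claw": 0},
], force=5)

```text
time: 15.03
position: [0.4742, 0.174, 0.3863]
tool_rot: [0.501, -3.078, 0.029]
ft_force: [-0.1, 0.6, 0.5]
grip_width: 0.347
```

```bash
python3 st.py
```

```text
[[0.948, -0.317, 0.019], [0.317, 0.948, 0.022], [-0.025, -0.015, 1.0]] org [0.4684 0.1673 0.0834] tcp [0.4742 0.174  0.3863] t 15.0333 q [-0.747  0.027  0.346  1.831  0.004  1.312  1.491] F [-0.1  0.6  0.5] M [ 0.31  0.18 -0.01]
```

Request:
step_arm([
  {"tx": 0,"ty": 0.001,"tz": 0,"spin": 0,"claw": 0},
  {"tx": 0,"ty": 0.002,"tz": 0,"spin": 0,"claw": 0},
  {"tx": 0,"ty": 0.002,"tz": 0,"spin": 0,"claw": 0},
  {"tx": 0,"ty": 0.002,"tz": 0,"spin": 0,"claw": 0},
  {"tx": 0,"ty": 0.002,"tz": 0,"spin": 0,"claw": 0},
  {"tx": 0,"ty": 0.002,"tz": 0,"spin": 0,"claw": 0},
  {"tx": 0,"ty": 0.002,"tz": 0,"spin": 0,"claw": 0},
  {"tx": 0,"ty": 0.002,"tz": 0,"spin": 0,"claw": 0},
], force=3)

```text
time: 15.7
position: [0.4735, 0.1758, 0.3861]
tool_rot: [0.501, -3.078, 0.03]
ft_force: [1.1, -0.9, 1.5]
grip_width: 0.345
```

```bash
for i in 1 2; do python3 look.py a3; done; python3 st.py
python3 - <<'E'
from ang import *
s=get_state();print(s["grip_width"])
im=np.load("a3.npy").astype(float)
# true level gauge frame on core, yaw from tool
G,o=frame(s);y=np.arctan2(G[1,0],G[0,0]);G=np.array([[np.cos(y),-np.sin(y),0],[np.sin(y),np.cos(y),0],[0,0,1]]);o=np.array([o[0],o[1],.083])
P_=lambda p:proj("side",o+G@np.array(p))
print("tab pred",P_([-.006,.081*np.sin(.27),.104-.081*np.cos(.27)]),"bob",P_([-.006,0,.104-.0465]))
np.set_printoptions(linewidth=220)
print(im[158:192,266:292].mean(2).astype(int))
E
```

```text
[[0.948, -0.317, 0.019], [0.317, 0.948, 0.023], [-0.025, -0.015, 1.0]] org [0.4676 0.1691 0.0832] tcp [0.4735 0.1759 0.3861] t 16.2 q [-0.749  0.027  0.344  1.831  0.004  1.311  1.487] F [ 0.1 -0.8  1.3] M [-0.44 -0.08 -0.02]
0.34860777574632
tab pred [270.64249125 183.46421873] bob [274.13197056 175.91322915]
[[146 139 122 105  91  83  80  73  66  64  64  66  69  72  76  88 112 133 145 150 151 151 151 151 151 151]
 [149 143 128 111  97  88  85  82  79  79  78  80  81  82  84  91 111 132 145 150 151 151 151 151 151 152]
 [151 145 130 115 103  92  87  84  84  84  84  85  85  85  86  90 103 123 136 144 148 151 152 152 152 152]
 [152 146 130 117 107  95  88  86  88  87  84  86  87  88  88  88  95 105 117 127 137 146 151 152 153 152]
 [153 146 131 118 108  96  89  88  88  86  84  85  88  89  90  91  90  92  97 105 118 135 147 153 153 153]
 [153 146 132 118 108  96  88  84  81  80  84  87  88  90  94  98  94  89  88  91 102 125 145 153 154 154]
 [152 146 132 119 108  97  88  81  72  75  84  88  89  91  98 103  99  91  87  86  95 119 143 152 154 153]
 [152 145 131 119 110 100  95  85  70  
[... 2150 characters left out ...]
 111 113 114 115 116 115 107  96  93 104 112 117 120 123]
 [147 142 135 125 111  97  94 102 110 109 105 111 116 116 116 117 118 115 108  98 101 113 116 115 117 119]
 [139 137 140 140 135 122 106 105 111 111 107 112 117 117 117 118 118 115 108  99 106 120 120 115 115 117]
 [133 137 145 151 149 140 123 116 118 115 109 113 118 118 118 118 117 115 107  98 101 116 120 117 115 116]
 [121 131 144 152 154 150 142 138 134 127 118 117 118 118 118 117 118 115 108  96  91 101 114 117 115 114]
 [101 112 128 140 150 153 152 152 149 143 135 128 125 121 119 117 118 114 107  95  85  88 102 111 110 109]
 [ 93  92 103 119 133 144 150 154 155 154 150 144 137 130 123 120 117 114 106  94  83  79  86  93  95  95]]
```

At rest on the core, the side view shows the bob at (274.4,175.5) and the tab at (270.9,183.7), both within half a pixel of prediction. The tool axes can't tilt, so I'll lean the gauge inside a light grip by moving the tool sideways along the rolling arc.

Request:
step_arm([
  {"tx": 0,"ty": 0.003,"tz": 0,"spin": 0,"claw": 0},
  {"tx": 0,"ty": 0.006,"tz": 0,"spin": 0,"claw": 0},
  {"tx": 0,"ty": 0.009,"tz": 0,"spin": 0,"claw": 0},
  {"tx": 0,"ty": 0.012,"tz": 0.0003,"spin": 0,"claw": 0},
  {"tx": 0,"ty": 0.012,"tz": 0.0003,"spin": 0,"claw": 0},
  {"tx": 0,"ty": 0.012,"tz": 0.0003,"spin": 0,"claw": 0},
], force=3)

```text
time: 16.7
position: [0.4695, 0.1877, 0.3857]
tool_rot: [0.503, -3.078, 0.029]
ft_force: [-0.3, -0.7, 2.0]
grip_width: 0.382
```

```bash
python3 look.py a4;  python3 st.py
```

```text
[[0.948, -0.317, 0.019], [0.317, 0.948, 0.022], [-0.025, -0.015, 1.0]] org [0.4638 0.1806 0.0828] tcp [0.4697 0.1873 0.3856] t 16.95 q [-0.762  0.029  0.333  1.83   0.003  1.311  1.464] F [-0.2  0.4  3.2] M [-0.08  0.02 -0.03]
```

View pics/a4.png

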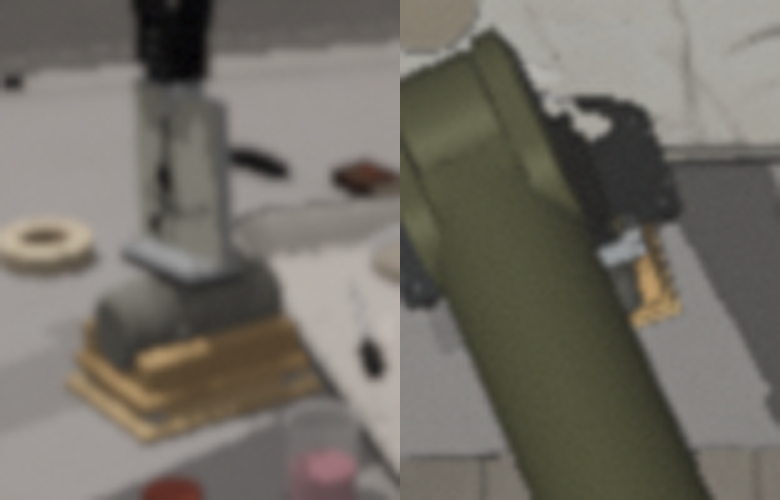

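The gauge leans as intended: the opening grew from 0.343 to 0.382, the base is still on the core, and the pointer is swinging towards the tab.

Request:
step_arm([
  {"tx": 0,"ty": 0.003,"tz": 0,"spin": 0,"claw": 0},
  {"tx": 0,"ty": 0.006,"tz": 0.0003,"spin": 0,"claw": 0},
  {"tx": 0,"ty": 0.009,"tz": 0.0006,"spin": 0,"claw": 0},
  {"tx": 0,"ty": 0.012,"tz": 0.0009,"spin": 0,"claw": 0},
  {"tx": 0,"ty": 0.015,"tz": 0.0012,"spin": 0,"claw": 0},
  {"tx": 0,"ty": 0.017,"tz": 0.0014,"spin": 0,"claw": 0},
  {"tx": 0,"ty": 0.017,"tz": 0.0014,"spin": 0,"claw": 0},
])

```text
time: 17.53
position: [0.464, 0.204, 0.384]
tool_rot: [0.503, -3.078, 0.03]
ft_force: [-0.5, -1.5, 4.2]
grip_width: 0.427
```

```bash
for i in 1 2 3; do python3 look.py a5; done;  python3 st.py
cat > chk.py <<'E'
import sys
from ang import *
np.set_printoptions(linewidth=200)
im=np.load(sys.argv[1]+".npy").astype(float).mean(2);x,y,w,h=map(int,sys.argv[2:]);print(x,y);print(im[y:y+h,x:x+w].astype(int))
E
python3 chk.py a5 256 150 26 40; python3 -c "
from h import *;print(get_state()['grip_width'])"
```

```text
[[0.948, -0.317, 0.019], [0.317, 0.948, 0.022], [-0.025, -0.015, 1.0]] org [0.4584 0.1965 0.0811] tcp [0.4643 0.2033 0.384 ] t 18.2833 q [-7.790e-01  3.300e-02  3.170e-01  1.829e+00  1.000e-03  1.308e+00
  1.432e+00] F [-1.8  0.1  4.6] M [-0.1   0.15  0.05]
256 150
[[ 95  93  96 ...  83  94  97]
 [ 96  96  96 ...  87 104 110]
 [ 98  97  98 ...  96 121 131]
 ...
 [175 167 158 ... 118 114 106]
 [166 153 144 ... 118 116 110]
 [142 126 125 ... 119 117 110]]
0.4215272435185938
```

```bash
cat > m.py <<'E'
import sys
from ang import *
def meas(n,tab0,bob0,yaw=np.radians(18.5),d=.006,base=(.468,.167)):
    im=np.load(n+".npy").astype(float)
    G=np.array([[np.cos(yaw),-np.sin(yaw),0],[np.sin(yaw),np.cos(yaw),0],[0,0,1]]);o=np.array([*base,.084])
    t,b=np.array(tab0),np.array(bob0)
    for _ in range(3):
        t=dark(im,*(np.round(t).astype(int)-[2,3]),5,7,90);b=dark(im,*(np.round(b).astype(int)-[3,3]),7,7,88)
    f=lambda u:plane("side",u,G,o,d)
    T,B=f(t),f(b);print(n,"px",t.round(2),b.round(2),"tab",T.round(4),"bob",B.round(4),"dy",round(T[0]-B[0],4), "angle still to go",round(np.arcsin((T[0]-B[0])/.081),3))
    return G,o
meas("a3",(271,184),(274,175))
E
python3 m.py
python3 - <<'E'
from ang import *
im=np.load("a5.npy").astype(float).mean(2)
for y in range(158,188): print(y,' '.join('%3d'%v for v in im[y,258:284]))
E
```

```text
a3 px [270.76 183.98] [274.22 175.95] tab [0.0225 0.0237] bob [0.001  0.0568] dy 0.0215 angle still to go 0.269
158 146 147 147 147 147 144 132 110  91  84  83  81  80  82  85  84  85  85  86  90  96 100 102 108 124 142
159 149 150 150 151 150 146 132 108  90  87  87  85  83  83  86  87  87  87  87  90  90  90  90  94 116 139
160 152 152 152 152 152 148 135 110  91  87  87  86  84  83  83  85  88  90  92  92  90  88  87  91 110 137
161 153 154 154 154 153 151 139 116  95  88  87  87  84  82  82  85  89  90  95  98  94  90  88  88 106 132
162 154 154 154 154 154 152 142 121  97  87  87  85  80  77  81  86  88  91  98 102  97  90  88  88 103 129
163 154 154 154 154 153 152 144 123 100  89  87  81  70  69  81  89  90  92  99 103  98  91  88  88 100 126
164 154 154 154 154 154 152 145 126 105  95  93  84  67  69  82  90  92  97 103 105  98  91  89  88 100 123
165 154 155 154 154 154 152 146 132 114 106 102  92  73  71  83  91  99 106 110 107  98  90  89  87  97 120
166 154 154 154 154 154 152 148 135 121 113 111 100  78  74  85  95 106 113 115 111  98  90  89  87  94 116
167 154 154 154 
[... 1551 characters left out ...]
  71  74  85 101 107 108 108 105 102  99  94  89  88
182 154 155 154 154 154 154 154 153 147 132 117 100  83  81  79  84  96 102 105 106 106 107 104  96  89  88
183 155 155 154 154 155 155 154 153 148 133 116  93  80  87  89  93 103 108 109 110 111 111 108  97  88  87
184 156 156 155 155 155 155 155 153 148 135 114  85  69  82  95 105 112 115 115 114 115 115 109  99  89  87
185 160 156 156 155 156 155 155 153 149 136 114  81  61  75  95 109 117 117 118 117 117 116 111  99  90  86
186 162 157 156 157 155 156 155 154 150 139 117  88  68  76  95 111 116 118 119 118 118 117 112 102  92  87
187 158 156 156 157 156 155 155 155 152 142 124 104  88  85  97 110 117 117 119 119 118 118 114 106  95  87
```

```bash
sed -i '$d' m.py
cat >> m.py <<'E'
meas(sys.argv[1],eval(sys.argv[2]),eval(sys.argv[3]))
E
python3 m.py a5 "(270,185)" "(270,175)"; python3 m.py a4 "(271,184)" "(272,175)"
```

```text
a5 px [270.62 183.65] [270.35 175.08] tab [0.0233 0.0245] bob [0.0234 0.0526] dy -0.0001 angle still to go -0.001
a4 px [271.84 182.51] [272.44 175.25] tab [0.0159 0.0307] bob [0.0112 0.0558] dy 0.0046 angle still to go 0.057
```

```bash
cat > m2.py <<'E'
import sys
from ang import *
# tab centroid restricted to rows below the pointer tip; bob as before
def meas(n,tab0,bob0,yaw=np.radians(18.5)):
    im=np.load(n+".npy").astype(float)
    G=np.array([[np.cos(yaw),-np.sin(yaw),0],[np.sin(yaw),np.cos(yaw),0],[0,0,1]]);o=np.array([.468,.167,.084])
    x,y=tab0;t=dark(im,x-2,y-1,5,3,100);b=np.array(bob0)
    for _ in range(3): b=dark(im,*(np.round(b).astype(int)-[3,3]),7,7,88)
    p=dark(im,b.round().astype(int)[0]-2,b.round().astype(int)[1]-8,5,4,100)
    f=lambda u:plane("side",u,G,o,.006)
    T,B,Q=f(t),f(b),f(p);print(n,t.round(2),b.round(2),"tab",T.round(4),"bob",B.round(4),"upper stem",Q.round(4),"to go",round(np.arcsin((T[0]-(B[0]))/.081),3))
meas(sys.argv[1],eval(sys.argv[2]),eval(sys.argv[3]))
E
python3 m2.py a3 "(271,184)" "(274,175)";python3 m2.py a4 "(271,184)" "(272,175)";python3 m2.py a5 "(270,185)" "(270,175)"
```

```text
a3 [270.91 183.99] [274.22 175.95] tab [0.0217 0.0239] bob [0.001  0.0568] upper stem [-0.0027  0.0792] to go 0.257
a4 [270.99 183.92] [272.44 175.25] tab [0.0211 0.0243] bob [0.0112 0.0558] upper stem [0.008  0.0792] to go 0.122
a5 [270.22 185.02] [270.35 175.08] tab [0.0259 0.0191] bob [0.0234 0.0526] upper stem [0.0203 0.0753] to go 0.031
```

```bash
cat > edge.py <<'E'
import sys
from ang import *
def lean(n,r0,r1,lo,hi,th=135,yaw=np.radians(18.5)):
    im=np.load(n+".npy").astype(float).mean(2)
    G=np.array([[np.cos(yaw),-np.sin(yaw),0],[np.sin(yaw),np.cos(yaw),0],[0,0,1]]);o=np.array([.468,.167,.084])
    L=[]
    for r in range(r0,r1):
        row=im[r,lo:hi]; i=np.where((row[:-1]>=th)&(row[1:]<th))[0]
        if len(i): L.append(plane("side",(lo+i[0]+(row[i[0]]-th)/(row[i[0]]-row[i[0]+1]),r),G,o,.004))
    L=np.array(L);a=np.polyfit(L[:,1],L[:,0],1);res=np.std(L[:,0]-np.polyval(a,L[:,1]));print(n,len(L),"lean",np.arctan(a[0]).round(4),"res mm",(res*1e3).round(2),"y at mid",L[:,0].mean().round(4))
for n,a,b in eval(sys.argv[1]): lean(n,a,b,258,276)
E
python3 edge.py "[('a3',163,183),('a4',161,181),('a5',162,182)]"
python3 - <<'E'
from ang import *
yaw=np.radians(18.5);G=np.array([[np.cos(yaw),-np.sin(yaw),0],[np.sin(yaw),np.cos(yaw),0],[0,0,1]]);o=np.array([.468,.167,.084])
for th in(.2,.23,.26,.29):
    # rolled gauge
    R=.028;n=np.array([np.sin(th),np.cos(th)]);t=np.array([np.cos(th),-np.sin(th)])
    base=R*n-R*th*t-[0,R]; g=lambda y,z:base+y*t+z*n
    P_=lambda q:proj("side",o+G@np.array([-.006,q[0],q[1]]))
    pv=g(0,.104);tab=pv+.081*np.array([0,0])+0
    m=.268;tab=g(.081*np.sin(m),.104-.081*np.cos(m));bob=pv-[0,.0465];tip=pv-[0,.075];st=pv-[0,.02]
    print(th,"piv",P_(pv).round(2),"stem",P_(st).round(2),"bob",P_(bob).round(2),"tip",P_(tip).round(2),"tab",P_(tab).round(2))
E
```

```text
a3 20 lean -0.0558 res mm 0.23 y at mid 0.0417
a4 20 lean 0.0364 res mm 0.28 y at mid 0.047
a5 20 lean 0.1656 res mm 0.47 y at mid 0.0547
0.2 piv [270.36 159.71] stem [270.54 166.02] bob [270.78 174.28] tip [271.03 183.01] tab [270.14 184.22]
0.23 piv [269.82 159.58] stem [270.01 165.89] bob [270.25 174.13] tip [270.51 182.85] tab [270.04 184.34]
0.26 piv [269.29 159.49] stem [269.48 165.78] bob [269.73 174.  ] tip [269.99 182.71] tab [269.93 184.46]
0.29 piv [268.76 159.41] stem [268.96 165.69] bob [269.21 173.9 ] tip [269.47 182.59] tab [269.83 184.58]
```

Request:
step_arm([
  {"tx": 0,"ty": 0.002,"tz": 0.0002,"spin": 0,"claw": 0},
  {"tx": 0,"ty": 0.004,"tz": 0.0004,"spin": 0,"claw": 0},
  {"tx": 0,"ty": 0.006,"tz": 0.0007,"spin": 0,"claw": 0},
  {"tx": 0,"ty": 0.006,"tz": 0.0007,"spin": 0,"claw": 0},
])

```text
time: 18.62
position: [0.4622, 0.2094, 0.3831]
tool_rot: [0.502, -3.078, 0.03]
ft_force: [-0.1, -1.1, 4.6]
grip_width: 0.437
```

```bash
for i in 1 2 3; do python3 look.py a6; done; python3 -c "
from ang import *
np.save('a6.npy',np.mean([imaging.get_image('side') for _ in range(10)],0))";  python3 st.py; python3 -c "
from ang import *
print(get_state()['grip_width'])
im=np.load('a6.npy').astype(float).mean(2)
for y in range(160,188): print(y,' '.join('%3d'%v for v in im[y,258:284]))"
python3 edge.py "[('a6',162,182)]"; python3 m2.py a6 "(270,185)" "(269,175)"
```

```text
[[0.948, -0.317, 0.019], [0.317, 0.948, 0.022], [-0.025, -0.015, 1.0]] org [0.4565 0.2022 0.0803] tcp [0.4624 0.209  0.3832] t 19.8667 q [-0.784  0.035  0.312  1.829  0.     1.307  1.421] F [-1.1 -1.   4.1] M [-0.37  0.07  0.01]
0.4399412375530425
160 152 152 153 153 150 139 114  92  88  87  87  87  86  86  88  89  90  91  92  91  89  88  89 104 129 147
161 154 154 154 154 152 143 121  98  88  88  88  87  85  83  85  88  90  95  98  94  90  89  89 101 127 146
162 154 154 154 154 152 146 127 103  89  87  85  81  79  82  87  89  91  98 103  97  90  89  88 100 124 146
163 154 154 155 154 153 147 131 107  91  88  82  73  72  81  87  92  95 100 104  98  91  88  88  97 121 144
164 154 154 154 154 154 149 134 113  98  93  86  70  68  80  89  96 102 105 106  98  91  89  87  93 117 142
165 154 154 154 154 154 150 138 121 108 103  95  76  70  81  90  99 109 111 108  98  91  89  87  91 113 140
166 154 154 154 154 153 151 141 125 115 111 102  82  75  85  92 100 112 115 111  98  91  88  87  91 110 136
167 154 154 154 154 153 151 143 128 117 113 104  86  82  93  98 104 113 116 111  98  90  89  88 
[... 1632 characters left out ...]
183 155 155 155 155 155 155 155 153 146 130 109  85  75  84  96 106 111 111 112 112 111 107  97  91  88  89
184 157 156 155 155 155 156 155 153 147 133 111  80  69  86 104 112 114 115 115 115 115 111 100  92  88  89
185 160 157 156 156 156 155 155 154 149 135 112  78  65  89 109 116 117 117 117 117 116 113 106  95  89  89
186 162 158 157 156 156 155 155 154 149 137 114  84  70  91 110 116 117 118 118 118 117 115 109  97  89  89
187 158 156 157 157 156 156 155 154 151 139 120  99  85  94 111 116 117 118 118 118 118 116 110  97  89  89
a6 20 lean 0.2085 res mm 0.51 y at mid 0.0575
a6 [269.87 184.95] [269.53 175.08] tab [0.028  0.0186] bob [0.0283 0.051 ] upper stem [0.0265 0.0736] to go -0.003
```

View pics/a6.png

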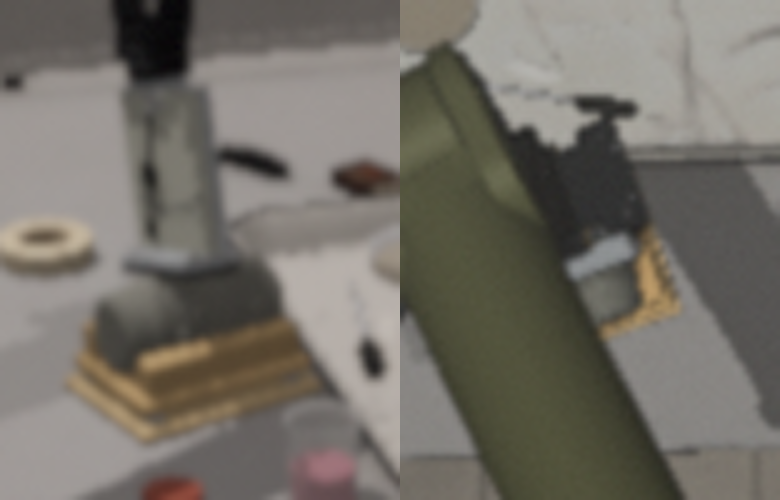

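Request:
step_arm([
  {"tx": 0,"ty": 0,"tz": 0,"spin": 0,"claw": 0},
  {"tx": 0,"ty": 0,"tz": 0,"spin": 0,"claw": 0},
  {"tx": 0,"ty": 0,"tz": 0,"spin": 0,"claw": 0},
  {"tx": 0,"ty": 0,"tz": 0,"spin": 0,"claw": 0},
  {"tx": 0,"ty": 0,"tz": 0,"spin": 0,"claw": 0},
  {"tx": 0,"ty": 0,"tz": 0,"spin": 0,"claw": 0},
  {"tx": 0,"ty": 0,"tz": 0,"spin": 0,"claw": 0},
  {"tx": 0,"ty": 0,"tz": 0,"spin": 0,"claw": 0},
])

```text
time: 20.53
position: [0.4624, 0.209, 0.3832]
tool_rot: [0.501, -3.078, 0.03]
ft_force: [-0.1, -0.5, 4.5]
grip_width: 0.435
```

```bash
python3 -c "
from ang import *
np.save('a7.npy',np.mean([imaging.get_image('side') for _ in range(10)],0));print(get_state()['grip_width'])"; python3 st.py; python3 edge.py "[('a7',162,182)]"; python3 m2.py a7 "(270,185)" "(269,175)"
python3 - <<'E'
from ang import *
# dial2 recheck: pointer stem line and plate left edge in the gauge frame of that moment
im=np.load("dial2.npy").mean(2)
for y in range(226,262,2): print(y,' '.join('%3d'%v for v in im[y,308:346]))
E
```

```text
0.43557866885088575
[[0.948, -0.317, 0.019], [0.317, 0.948, 0.022], [-0.025, -0.015, 1.0]] org [0.4565 0.2022 0.0804] tcp [0.4624 0.209  0.3832] t 21.0333 q [-0.784  0.035  0.312  1.829  0.     1.307  1.421] F [-0.5 -0.6  5.2] M [-0.38  0.09  0.01]
a7 20 lean 0.2077 res mm 0.52 y at mid 0.0576
a7 [269.86 184.94] [269.52 175.09] tab [0.0281 0.0187] bob [0.0283 0.051 ] upper stem [0.0265 0.0736] to go -0.003
226 146 145 143 131 111 114 144 168 178 180 179 168 140 110  99  98  98  98  96  97  97  98  98  99  98  99  98  90  76  76  88  95  98  99 100  99 100 100
228 140 140 138 134 124 104 105 134 156 169 175 165 134 107 100  99  99  97  95  96  97  99 100 101 100  99  96  84  63  65  88  99 102 101 100 100  99 100
230 141 140 138 139 140 133 115 100 122 153 166 159 130 103  98  98  97  96  96  97  99  99 101 100 101  98  93  79  59  66  89  99 102 103 102 102 102 102
232 141 140 139 140 144 144 136 118 101 112 134 139 119 101  97  97  96  97  97  98  98  99  99 100  99  98  93  76  56  67  88  98  99 100 101 102 104 105
234 134 129 128 136 146 148 145 140 126 103  98 107 104  98  98  9
[... 1417 characters left out ...]
  66  84  94  95  93  91  82  63  59  78  91  95  96 100 112 123 127 126 127
254 166 166 165 165 165 165 165 165 163 155 134 111 100  97  91  76  49  26  27  49  76  93  99 101 105 102  79  66  80  87  88  90  96 110 114 115 112 116
256 166 166 166 165 165 165 164 162 156 146 130 112 100  98  96  90  79  64  56  71  90  98  98 101 108 106  89  86  97  98  99 102 106 112 112 113 109 108
258 166 166 166 165 165 159 147 133 119 107 100  97  97  98  98  98  97  94  93  96  99 100 100 107 117 117 114 116 117 109 109 118 122 122 121 122 120 119
260 167 166 166 165 161 146 117  99 106 119 126 129 124 119 119 119 119 120 119 116 112 112 112 117 123 125 125 124 120 111 113 122 126 126 125 125 125 125
```

Everything is steady over the last second. The separate readings put the remaining lean between -0.003 and about +0.02 rad, so I'll make one small trim.

Request:
step_arm([
  {"tx": 0,"ty": 0.0007,"tz": 0,"spin": 0,"claw": 0},
  {"tx": 0,"ty": 0.0014,"tz": 0,"spin": 0,"claw": 0},
  {"tx": 0,"ty": 0.0014,"tz": 0,"spin": 0,"claw": 0},
  {"tx": 0,"ty": 0.0014,"tz": 0,"spin": 0,"claw": 0},
  {"tx": 0,"ty": 0.0014,"tz": 0,"spin": 0,"claw": 0},
  {"tx": 0,"ty": 0.0014,"tz": 0,"spin": 0,"claw": 0},
  {"tx": 0,"ty": 0.0014,"tz": 0,"spin": 0,"claw": 0},
  {"tx": 0,"ty": 0.0014,"tz": 0,"spin": 0,"claw": 0},
])

```text
time: 21.7
position: [0.4619, 0.2103, 0.3831]
tool_rot: [0.501, -3.078, 0.03]
ft_force: [-0.1, -1.6, 5.3]
grip_width: 0.439
```

```bash
python3 -c "
from ang import *
for _ in range(10): imaging.get_image('side')
np.save('a8.npy',np.mean([imaging.get_image('side') for _ in range(12)],0));print(get_state()['grip_width'])"; python3 st.py; python3 edge.py "[('a8',162,182)]"; python3 m2.py a8 "(270,185)" "(269,175)"
python3 - <<'E'
import numpy as np
for n in("a5","a7","a8"):
    im=np.load(n+".npy").astype(float).mean(2);print(n,end=' ')
    for r in list(range(169,181))+[184,185,186]:
        c=im[r,266:275];k=np.argmin(c);w=np.clip(c[max(k-2,0):k+3].max()-c[max(k-2,0):k+3],0,None);print("%d:%.2f"%(r,266+max(k-2,0)+(w*np.arange(len(w))).sum()/w.sum()),end=' ')
    print()
E
```

```text
0.44173502287402194
[[0.948, -0.317, 0.019], [0.317, 0.948, 0.023], [-0.026, -0.015, 1.0]] org [0.456  0.2035 0.0803] tcp [0.4619 0.2103 0.3831] t 22.8 q [-0.786  0.036  0.311  1.829  0.     1.307  1.418] F [-0.2 -0.8  4.6] M [-0.64 -0.02 -0.07]
a8 20 lean 0.2396 res mm 0.76 y at mid 0.0581
a8 [269.91 185.05] [269.41 174.92] tab [0.0278 0.0184] bob [0.0289 0.0513] upper stem [0.0269 0.0734] to go -0.015
a5 169:270.59 170:270.54 171:270.48 172:270.36 173:270.28 174:270.32 175:270.38 176:270.46 177:270.50 178:270.56 179:270.70 180:271.06 184:270.33 185:270.31 186:270.40 
a7 169:269.44 170:269.37 171:269.34 172:269.25 173:269.29 174:269.41 175:269.50 176:269.60 177:269.75 178:269.82 179:269.93 180:270.23 184:270.06 185:269.96 186:270.01 
a8 169:269.51 170:269.51 171:269.49 172:269.39 173:269.36 174:269.38 175:269.42 176:269.50 177:269.62 178:269.70 179:269.74 180:270.04 184:270.04 185:270.00 186:270.05
```

```bash
python3 -c "
from bench import workorder
print(workorder.close_job())"
```

```text
the job is handed in; nothing more can be done
None
```

I handed in the job at about 22.8 s. The gauge is still gripped, leaning on the core with its base down and the pointer on the mark tab as closely as I could measure.

**What I did:**
- I gripped the black handle with the fingers closing along the gauge's y. I read the mark at about 0.27 rad in the side camera.
- I lowered the gauge level across the crest. The first contact was about 6 mm off centre, so I lifted it, shifted it and set it down again. It then rested for about 1.5 s.
- The moves can't tilt the tool, so I lightened the grip to 3 N and moved the tool sideways along the rolling arc. The gauge leaned inside the fingers with its base staying on the core.

**Last checks:**
- **Pointer against tab:** they agree within about 0.01–0.02 rad. Near the tip the lean looks about 0.008 rad too far. The bob-to-tab reading says 0.015 too far, or about 0.02 read straight off the pixel columns.
- **Lean angle:** the estimates disagree. Tool travel gives 0.265, and the plate edge gives about 0.295 after subtracting its offset at level. The mark itself was 0.267 from the dial views, with one cruder check nearer 0.30.
- **Base on the core:** it presses with roughly 7–8 N. It held steady for over a second before one last trim of 1.4 mm; after that I took only one set of readings.

**Not clean:**
- While showing the dial to the camera, a joint limit left the tool tilted a few degrees. I levelled it to about 1.5° by pushing at full reach.
- During that push joint 4 read 0.057–0.059 rad, just under its 0.06 limit. I can't tell whether that counts as passing its range.

I saw no bystander touched, but I did not check their positions at the end.

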